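# Catch the parts trolley on a watchmaker's transfer rail

### The job

Press the release plunger down so that the trolley with the upright glass tube starts to roll down the rail by itself, and let it roll untouched until its handle has passed the index pin beside the rail. Then, without touching the tube, catch the moving trolley by its handle so smoothly that the tube does not fall over, and hold it at a standstill for a full second before it gets near the end stop. Finally ease it slowly down against the end stop and let go, with the tube still standing on it and nothing else on the bench disturbed.

Things in the scene. Friction and masses are not known exactly. Their poses are not given: they have to be found in the camera images.
- rail: fixed sloping rail: two aluminium bars on steel feet, 700 mm long. Origin at table height on the centreline of the track. Its y axis runs level along the track, + towards the high end: the trolley rolls to -y. x points across the track, away from the robot at yaw 0; z up. The track drops 2.2 degrees (38.4 mm per metre). Handle centre at y = +265 mm at the start, -265 mm at the end stop
- trolley: aluminium trolley, captive on the rail (never turns, level deck 130 mm along the track, 70 wide). Origin on the track under its middle, axes as the rail's; deck top 38 mm above the origin. Nominal mass 0.6 kg (-15 to +40 %). Rolling resistance 0.72 N per m/s plus 0.02 N: it starts at 0.34 m/s2 and runs 0.22 to 0.3 m/s after 0.3 m, under 0.4 m/s at the end
- grip (a point): grasp point on the trolley's handle, 65 mm above the deck, handle top 23 mm above it. The handle is an upright black block on the downhill end of the deck, 40 mm long along the track, 14 mm thick across it, 88 mm tall; its centre is 40 mm downhill of the trolley's origin and 80 mm downhill of the tube
- tube: closed glass tube with a heavy steel cap, standing loose on the deck uphill of the handle. 26 mm in diameter, cap 32 mm, 102 mm tall, 60 g; origin at the centre of its underside, z along it. Centre of mass about 68 mm up: it topples if the trolley is braked at over about 1.9 m/s2 or changes speed by over about 0.15 m/s in one jolt
- release_top (a point): centre of the top of the release plunger's steel head, 36 mm wide, 130 mm above the table, on a grey column beside the track on the robot's side (rail x = -110 mm, y = +236 mm). Pushed 20 mm straight down with 4 to 10 N it drops the stop plate in front of the trolley and stays down; 12 mm already frees the trolley
- index (a point): top of the index pin, an upright 12 mm steel pin, 50 mm tall, beside the track on the side away from the robot (rail x = +88 mm, y = +100 mm)
- end_stop (a point): top centre of the uphill face of the end stop block at the low end of the rail (rail y = -291 mm, 85 mm above the table), which the trolley's front edge meets; the front edge is 25 mm downhill of the handle's centre
- blower: bystander: blue rubber dust blower, 68 mm wide, 120 mm tall, standing beyond the rail, origin under its centre
- jar: bystander: amber jar with a white cap, 48 mm wide, 65 mm tall, beyond the rail, origin under its centre
- holder: bystander: brass movement holder, 70 x 40 mm, 50 mm tall, on the robot's side of the rail, to the right, origin under its centre
Not all that is in view belongs to the job. There is more than one size of the tube; the one meant has the size given above.

How it is judged:
By the outcome, as a careful person would: the job done as asked, in the order asked, and still so for the second after the job is handed in, with the robot touching nothing.
It also fails if it takes over 35 s, if anything falls off the work surface, if the arm or the gripper's body presses on something with over 40 N, if the wrist force passes 120 N, or if a joint passes its speed limit or range.

### The arm

A 7-joint arm with a two-finger parallel gripper is mounted at the origin on the work surface. World frame = base frame: x ahead of the robot, y to its left, z up, the work surface at z = 0. Lengths are in m, angles in rad, forces in N, time in s.
With the tool pointing down it reaches from about 0.4 to 0.85 m from the base axis. Payload 10.4 kg.
Tool frame: the origin (TCP) lies at the very end of the fingers, on their centre line; the grasp point (between the pads) lies 19 mm behind it; z points along the fingers, y is the line along which they close (so a half turn about z gives the same grasp; the last joint's range is limited). The gripper opens to 87 mm and grips with 3 to 60 N. Pads are 19 mm wide; open, the fingers measure 117 mm over their backs; the gripper's body (75 mm by 190 mm) begins 51 mm behind the grasp point.
Start: joints at [-1.32, 0.332, -0.065, 1.46, 0.022, 1.35, -0.088], TCP at [0.169, 0.602, 0.223] pointing down, gripper open.
Joint ranges: [-2.6, 2.6], [-0.5, 2.12], [-1.47, 1.34], [0.16, 2.42], [-1.27, 4.41], [0.06, 2.06], [-2.6, 2.6]. Speed limits (rad/s): [2.22, 2.22, 2.79, 2.79, 3.14, 3.14, 3.14].

### API

Orientations are given as a unit quaternion [x, y, z, w].
In Python, from bench import * gives the robot as it stands.
- The arm moves only by the tool carry_out, never from a script. Its argument "deltas" is a list of rows, each an object with "hand": the finger opening in mm, from 0 to 87; "dp": the shift along the tool's x, y, z each as a share of 250 mm, from -1 to 1, a list of three; "spin": the turn about the tool's z as a share of pi rad, from -1 to 1. In form: [{"hand": hand, "dp": [dx, dy, dz], "spin": spin}, ...]. A call has 1 to 20 rows; each row is the pose to reach, as a shift and turn from the pose commanded when the call began, along the tool's axes at that moment, turning the shorter way round; what a row does not reach only later rows make up. A row lasts 1/10 s, in which the tool goes at most 50 mm and 8.59 degrees, less where a joint would pass 70% of its speed; a pose out of reach is approached as far as the arm can. A call with a number of a shift or a turn outside -1 to 1 is refused whole. A call with a gripper value outside its range is refused whole. The fingers move at their own pace and stop on an object; "force" is the grip in N (left out, the last holds). Time passes only in rows, so rows that repeat a pose let the fingers close. It gives the time, the measured TCP pose, the force, the opening and the grip force at its end, in the units of the state.
- read_state(): the state, without advancing time (a new reading comes with each control period).
- camera(name): name is "scene" or "side" or "wrist"; returns the picture (480x640x3 uint8, red, green, blue); there is no depth.
- get_calibration(name): a dict with "fx", "fy", "cx", "cy" (pixels), "R" (3x3) and "t" (3): a world point X has camera coordinates R X + t; the wrist camera has in their place "mount" (4x4, takes a point from camera to tool coordinates, whose origin is the TCP and whose axes are the flange's). Camera axes: x right, y down, z forward; pixel columns grow to the right and rows downward; lengths in m; the calibration is good to about 2 mm. A picture is of the moment at which its call begins: read the wrist's pose just before it. get_calibration takes no time and is no camera call.
- close_job(): hands the job in; it is judged then, once.
The state is a dict: "time": time; "joint_positions": joint angles; "joint_vel": joint speeds; "joint_torque": joint torques, N m; "ee_pos": TCP position; "eef_rot": TCP orientation; "ft_force": force on the tool from outside, world axes, zero at the start; "torque": the same for the moment, N m; "width": finger opening in m; "grip_force": force on a finger pad.
Only numpy, scipy, OpenCV 4.12 (cv2) and the standard library are available. Lean on these libraries where they do the work, as an engineer would, in place of code of your own. Each camera call takes 0.05 s, during which the arm holds its last target. There are 200 camera calls.

## Working session

There is one attempt and no reset: what is moved stays moved. The work goes in short steps, Python scripts to look and compute and a tool call to move; the robot and the scene stay as the last step left them, time stands still between calls to the robot, and variables do not carry over. Pictures are saved under pics/ and viewed, at most 10 in all, crops included, and the job is handed in when it is done.

Besides the shell and the picture viewer there is one more tool, called after "Emit:" as a command line: name --argument value ..., lists and objects as JSON in quotes. carry_out: Moves the arm, as the interface text tells. Its arguments: {"type":"object","properties":{"deltas":{"type":"array","items":{"type":"object","properties":{"hand":{"type":"number"},"dp":{"type":"array","items":{"type":"number","minimum":-1,"maximum":1}},"spin":{"type":"number","minimum":-1,"maximum":1}}}},"force":{"type":"number"}},"required":["deltas"]}

```bash
mkdir -p pics; python3 - <<'E'
from bench import *
import cv2,numpy as np
s=read_state();print({k:np.round(v,3).tolist() for k,v in s.items()})
for n in["scene","side"]:
    cv2.imwrite(f"pics/{n}0.png",camera(n)[:,:,::-1])
    c=get_calibration(n);print(n,{k:np.round(v,4).tolist() for k,v in c.items()})
print(np.round(get_calibration("wrist")["mount"],3))
E
```

```text
{'time': 0.0, 'joint_positions': [-1.32, 0.333, -0.065, 1.461, 0.022, 1.35, -0.089], 'joint_vel': [0.0, 0.0, 0.001, 0.001, 0.0, 0.0, -0.001], 'joint_torque': [0.0, -62.324, 0.025, -38.992, -0.061, 0.039, 0.0], 'ee_pos': [0.169, 0.601, 0.222], 'eef_rot': [0.136, 0.991, -0.001, -0.0], 'ft_force': [-0.285, 0.327, 0.555], 'torque': [0.016, -0.016, 0.043], 'grip_force': 0.0, 'width': 0.087}
scene {'fx': 518.1055, 'fy': 518.1055, 'cx': 312.6017, 'cy': 231.2658, 'R': [[0.185, 0.9824, -0.0242], [0.5198, -0.1187, -0.846], [-0.834, 0.1439, -0.5326]], 't': [-0.1549, -0.1859, 1.6903]}
side {'fx': 611.0704, 'fy': 611.0704, 'cx': 310.8331, 'cy': 231.0368, 'R': [[-0.9964, -0.0839, -0.0074], [-0.0602, 0.77, -0.6352], [0.059, -0.6325, -0.7723]], 't': [0.574, 0.0522, 1.3996]}
[[ 0.001 -0.963 -0.271  0.073]
 [ 1.     0.002 -0.001  0.   ]
 [ 0.001 -0.271  0.963 -0.163]
 [ 0.     0.     0.     1.   ]]
```

View pics/scene0.png

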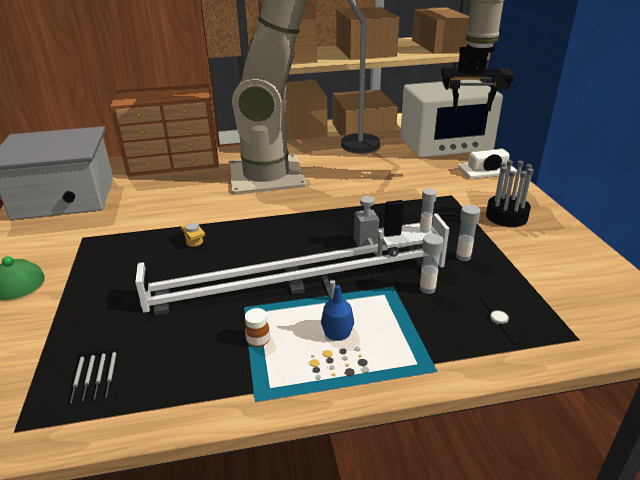

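View pics/side0.png

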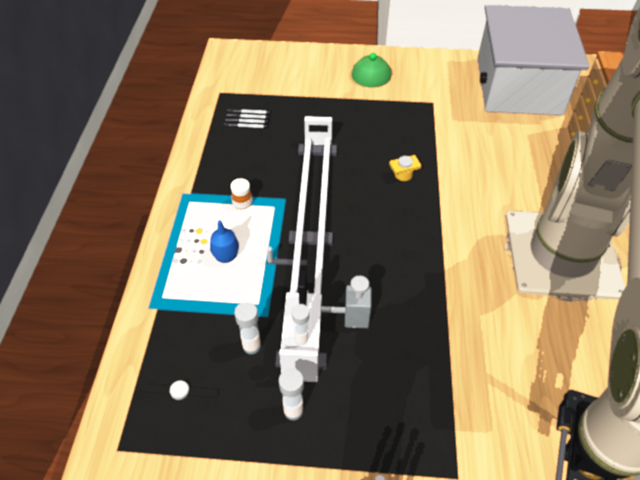

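The scene view shows the rail running left to right. The end stop is at (141,268), the plunger head at (367,201) and the handle at (394,215). The side view shows the plunger head at (360,285), the end stop at (318,122) and the trolley's tube at (300,320). Next I'll crop these for exact pixels.

```bash
python3 - <<'E'
import cv2,numpy as np
a=cv2.imread("pics/scene0.png");b=cv2.imread("pics/side0.png")
def cr(i,x,y,w,h,k):
    o=cv2.resize(i[y:y+h,x:x+w],None,fx=k,fy=k,interpolation=cv2.INTER_CUBIC)
    for g in range(0,w,10):
        cv2.putText(o,str(x+g),(g*k,8),0,.3,(0,255,255),1);cv2.line(o,(g*k,10),(g*k,14),(0,255,255),1)
    for g in range(0,h,10): cv2.putText(o,str(y+g),(0,g*k+3),0,.3,(0,255,255),1)
    return o
o=np.zeros((600,800,3),np.uint8)
c=cr(a,340,180,110,90,4);o[:360,:440]=c
c=cr(b,270,260,110,130,3);c=cr(b,270,265,90,115,4);o[:460,440:800]=c
c=cr(a,125,250,60,60,4);o[360:600,:240]=c
c=cr(b,290,110,50,50,4);o[370:570,240:440]=c
cv2.imwrite("pics/crop1.png",o)
E
```

```text
(no output)
```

View pics/crop1.png

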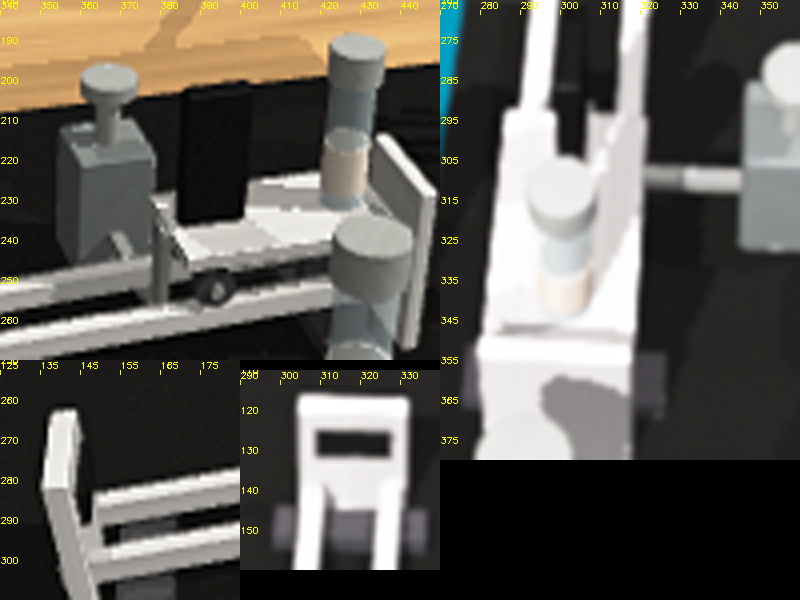

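```bash
cat > h.py <<'E'
from bench import *
import numpy as np
C={n:get_calibration(n) for n in("scene","side")}
def ray(n,p):
    c=C[n];R=np.array(c["R"]);t=np.array(c["t"])
    d=R.T@np.array([(p[0]-c["cx"])/c["fx"],(p[1]-c["cy"])/c["fy"],1]);return -R.T@t,d/np.linalg.norm(d)
def plane(n,p,z): o,d=ray(n,p);return o+d*(z-o[2])/d[2]
def tri(ps):
    A=0;b=0
    for n,p in ps: o,d=ray(n,p);M=np.eye(3)-np.outer(d,d);A=A+M;b=b+M@o
    return np.linalg.solve(A,b)
def proj(n,X): c=C[n];q=np.array(c["R"])@X+c["t"];return np.round([c["fx"]*q[0]/q[2]+c["cx"],c["fy"]*q[1]/q[2]+c["cy"]],1)
E
python3 - <<'E'
from h import *
np.set_printoptions(precision=4,suppress=True)
P=plane("scene",(367.2,199.3),.13);print("plunger",P,proj("side",P), plane("side",(360,284.5),.13))
for p in[(144.2,263),(142.2,282)]:print("stop sc",plane("scene",p,.085))
for p in[(305,121.5),(332.2,121.5)]:print("stop side",plane("side",p,.085))
print("cap",tri([("scene",(429.2,191)),("side",(301,309.5))]))
print("handle sc corners at .19",[plane("scene",p,.19) for p in[(385,202.5),(391,201),(402.5,200)]])
E
```

```text
plunger [0.4671 0.2082 0.13  ] [356.9 283.1] [0.461 0.211 0.13 ]
stop sc [ 0.5566 -0.3204  0.085 ]
stop sc [ 0.6261 -0.3186  0.085 ]
stop side [ 0.617  -0.3148  0.085 ]
stop side [ 0.5474 -0.3201  0.085 ]
cap [0.5671 0.3189 0.1924]
handle sc corners at .19 [array([0.5949, 0.2101, 0.19  ]), array([0.5914, 0.2247, 0.19  ]), array([0.5928, 0.2504, 0.19  ])]
```

Emit:
carry_out --deltas '[{"dp": [-0.98,-0.49,-0.16],"spin": 0.2,"hand": 40},{"dp": [-0.98,-0.49,-0.16],"spin": 0.2,"hand": 40},{"dp": [-0.98,-0.49,-0.16],"spin": 0.2,"hand": 40},{"dp": [-0.98,-0.49,-0.16],"spin": 0.2,"hand": 40},{"dp": [-0.98,-0.49,-0.16],"spin": 0.2,"hand": 40},{"dp": [-0.98,-0.49,-0.16],"spin": 0.2,"hand": 40},{"dp": [-0.98,-0.49,-0.16],"spin": 0.2,"hand": 40}]' --force 20

```text
time: 0.8
ee_pos: [0.3757, 0.4139, 0.2632]
eef_rot: [0.439, 0.898, 0.0, 0.001]
ft_force: [-0.3, -0.5, -0.2]
width: 0.0423
grip_force: 0.0
```

```bash
cat >> h.py <<'E'
from scipy.spatial.transform import Rotation as Ro
def state():
    s=read_state();R=Ro.from_quat(s["eef_rot"]).as_matrix();p=np.array(s["ee_pos"]);return s,R,p
def wrs(s,R,p,px,z):
    c=get_calibration("wrist");M=np.array(c["mount"])
    d=R@M[:3,:3]@np.array([(px[0]-c["cx"])/c["fx"],(px[1]-c["cy"])/c["fy"],1]);o=p+R@M[:3,3]
    return o+d*(z-o[2])/d[2]
def show(goal=None,yaw=None):
    s,R,p=state();a=np.degrees(np.arctan2(R[1,1],R[0,1]))
    print("t%.2f p %s yaw %.2f w %.4f F %s g %.1f"%(s["time"],np.round(p,4),a,s["width"],np.round(s["ft_force"],1),s["grip_force"]),"q",np.round(s["joint_positions"],2))
    if goal is not None: print("dp",np.round(R.T@(np.array(goal)-p)/.25,3),"spin",None if yaw is None else round(-(yaw-a)/180,3))
E
python3 -c "
from h import *
show((.577,.235,.30),1.3)"
```

```text
t0.80 p [0.3757 0.4139 0.2632] yaw 37.89 w 0.0423 F [-0.3 -0.5 -0.2] g 0.0 q [-1.06  0.16  0.17  1.59 -0.03  1.39 -0.23]
dp [-1.059  0.196 -0.146] spin 0.203
```

Emit:
carry_out --deltas '[{"dp": [-1,0.19,-0.15],"spin": 0.203,"hand": 0},{"dp": [-1,0.19,-0.15],"spin": 0.203,"hand": 0},{"dp": [-1,0.19,-0.15],"spin": 0.203,"hand": 0},{"dp": [-1,0.19,-0.15],"spin": 0.203,"hand": 0},{"dp": [-1,0.19,-0.15],"spin": 0.203,"hand": 0},{"dp": [-1,0.19,-0.15],"spin": 0.203,"hand": 0},{"dp": [-1,0.19,-0.15],"spin": 0.203,"hand": 0}]'

```text
time: 1.5
ee_pos: [0.5647, 0.2498, 0.2995]
eef_rot: [0.697, 0.717, -0.0, 0.0]
ft_force: [-0.2, 0.0, -1.1]
width: 0.0011
grip_force: 0.0
```

```bash
python3 - <<'E'
from h import *
import cv2
show((.46,.20,.17),1.3)
s,R,p=state();np.savez("w1.npz",R=R,p=p)
im=camera("wrist");cv2.imwrite("pics/w1.png",im[:,:,::-1])
print(get_calibration("wrist"))
E
```

```text
t1.50 p [0.5647 0.2498 0.2995] yaw 1.64 w 0.0011 F [-0.2  0.  -1.1] g 0.0 q [-0.8   0.3   0.39  1.38 -0.11  1.49 -0.38]
dp [-0.187 -0.424  0.518] spin 0.002
{'fx': 335.30539183429653, 'fy': 335.30539183429653, 'cx': 315.66329328647953, 'cy': 236.6622650560052, 'mount': array([[ 1.36572541e-03, -9.62451354e-01, -2.71450779e-01,
         7.38487999e-02],
       [ 9.99999064e-01,  1.29111305e-03,  4.53454662e-04,
         7.87862991e-04],
       [-8.59544094e-05, -2.71451144e-01,  9.62452216e-01,
        -1.63266188e-01],
       [ 0.00000000e+00,  0.00000000e+00,  0.00000000e+00,
         1.00000000e+00]])}
```

View pics/w1.png

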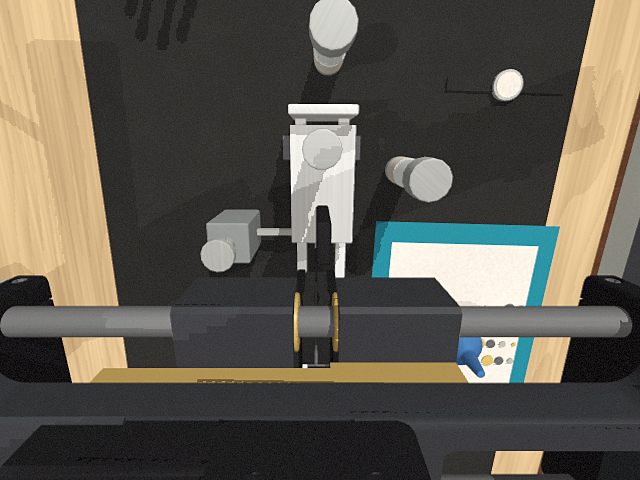

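The wrist view shows the plunger head at about (218,255), the trolley tube's cap at (322,149), the deck's uphill corners at (290,126) and (357,126), and the handle at x≈322.

```bash
python3 - <<'E'
from h import *
import cv2
d=np.load("w1.npz");R,p=d["R"],d["p"]
im=cv2.imread("pics/w1.png")
np.set_printoptions(precision=4,suppress=True)
for n,px,z in[("plunger",(218,255),.13),("cap",(322,149),.192),("deckL",(290,126),.09),("deckR",(357,126),.09),("handleuphill L",(315,208),.178),("handle R",(330,208),.178),("deck low L",(291.5,243),.09)]:
    print(n,wrs(None,R,p,px,z))
g=cv2.cvtColor(im,cv2.COLOR_BGR2GRAY)
for r in(215,225,235): print(r,g[r,285:360].tolist())
E
```

```text
plunger [0.4645 0.2067 0.13  ]
cap [0.5685 0.3185 0.192 ]
deckL [0.5357 0.339  0.09  ]
deckR [0.6065 0.3412 0.09  ]
handleuphill L [0.5644 0.2689 0.178 ]
handle R [0.5773 0.2693 0.178 ]
deck low L [0.5387 0.2099 0.09  ]
215 [34, 19, 36, 36, 23, 18, 151, 164, 163, 162, 159, 156, 161, 159, 160, 160, 160, 156, 157, 151, 160, 162, 154, 217, 219, 219, 227, 229, 182, 168, 146, 61, 15, 32, 30, 29, 35, 38, 33, 27, 27, 36, 28, 22, 86, 230, 223, 218, 223, 219, 219, 220, 214, 216, 216, 215, 212, 215, 219, 222, 216, 219, 217, 213, 214, 219, 227, 207, 96, 28, 46, 44, 44, 48, 40]
225 [28, 32, 32, 40, 21, 21, 107, 165, 162, 157, 159, 160, 158, 159, 158, 161, 164, 156, 157, 153, 160, 163, 156, 223, 229, 171, 160, 159, 165, 167, 150, 60, 23, 39, 39, 42, 41, 42, 45, 36, 35, 45, 35, 42, 30, 12, 134, 229, 226, 217, 220, 219, 215, 218, 216, 214, 216, 216, 217, 218, 218, 216, 215, 213, 216, 222, 235, 152, 50, 39, 44, 40, 41, 50, 48]
235 [73, 73, 73, 74, 74, 86, 100, 161, 165, 157, 158, 159, 156, 156, 156, 161, 160, 155, 145, 218, 232, 173, 157, 156, 155, 160, 162, 162, 159, 168, 148, 61, 20, 33, 44, 45, 35, 42, 37, 44, 44, 40, 36, 46, 33, 10, 137, 228, 224, 216, 219, 218, 214, 217, 217, 214, 215, 215, 217, 218, 218, 217, 213, 213, 217, 220, 236, 119, 23, 47, 26, 37, 28, 40, 40]
```

Emit:
carry_out --deltas '[{"dp": [-0.112,0,0],"spin": 0,"hand": 34},{"dp": [-0.224,0,0],"spin": 0,"hand": 34},{"dp": [-0.336,0,0],"spin": 0,"hand": 34},{"dp": [-0.448,0,0],"spin": 0,"hand": 34},{"dp": [-0.56,0,0],"spin": 0,"hand": 34},{"dp": [-0.672,0,0],"spin": 0,"hand": 34}]'

```text
time: 2.15
ee_pos: [0.5681, 0.0847, 0.2997]
eef_rot: [0.694, 0.72, 0.0, -0.001]
ft_force: [-0.1, -0.5, -0.6]
width: 0.0326
grip_force: 0.0
```

Emit:
carry_out --deltas '[{"dp": [-0.112,0,0],"spin": 0,"hand": 34}]'

```text
time: 2.25
ee_pos: [0.5691, 0.0567, 0.2996]
eef_rot: [0.694, 0.719, 0.0, -0.001]
ft_force: [0.2, -1.0, 0.0]
width: 0.0335
grip_force: 0.0
```

Emit:
carry_out --deltas '[{"dp": [-0.112,0,0],"spin": 0,"hand": 14}]'

```text
time: 2.35
ee_pos: [0.5701, 0.0287, 0.2997]
eef_rot: [0.695, 0.719, 0.0, -0.001]
ft_force: [0.6, 0.8, -0.0]
width: 0.0307
grip_force: 0.0
```

Emit:
carry_out --deltas '[{"dp": [0,0,0],"spin": 0,"hand": 14}]'

```text
time: 2.45
ee_pos: [0.5703, 0.0248, 0.3001]
eef_rot: [0.697, 0.717, -0.0, 0.0]
ft_force: [-0.2, -0.9, 0.1]
width: 0.025
grip_force: 0.0
```

Emit:
carry_out --deltas '[{"dp": [0,0,0],"spin": 0,"hand": 14},{"dp": [0,0,0],"spin": 0,"hand": 14}]'

```text
time: 2.65
ee_pos: [0.5706, 0.0296, 0.2997]
eef_rot: [0.695, 0.719, 0.0, -0.001]
ft_force: [-0.6, 0.1, -0.8]
width: 0.0157
grip_force: 0.0
```

```bash
python3 - <<'E'
from h import *
import cv2
show((.46,.20,.17),1.5)
s,R,p=state();np.savez("w2.npz",R=R,p=p)
im=camera("wrist");cv2.imwrite("pics/w2.png",im[:,:,::-1])
E
```

```text
t2.65 p [0.5706 0.0296 0.2997] yaw 1.98 w 0.0157 F [-0.6  0.1 -0.8] g 0.0 q [-0.57  0.19  0.51  1.51 -0.09  1.47 -0.02]
dp [ 0.696 -0.418  0.52 ] spin 0.003
```

View pics/w2.png

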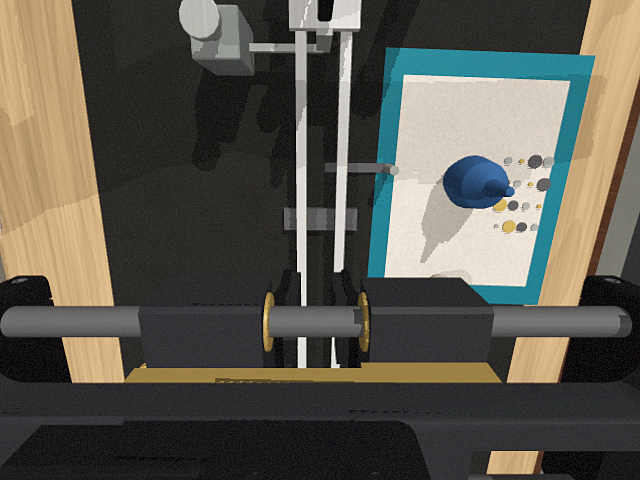

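The view shows the index pin's top at (394,170), the rail bars at columns ~301 and ~343 on row 150, and the plunger head at (199,17). Next I'll fit the rail line.

```bash
python3 - <<'E'
from h import *
import cv2
np.set_printoptions(precision=4,suppress=True)
d=np.load("w2.npz");R,p=d["R"],d["p"];g=cv2.imread("pics/w2.png",0)
print("plunger",wrs(0,R,p,(199,17),.13),"index",wrs(0,R,p,(394,170),.05))
M=[]
for r in list(range(70,205,10))+list(range(235,265,10)):
    c=np.where(g[r,290:355]>150)[0]+290
    l=c[c<322];q=c[c>=328]
    if len(l)<3 or len(q)<3: continue
    z=.045
    for _ in range(3):
        A=wrs(0,R,p,(l.mean(),r),z);B=wrs(0,R,p,(q.mean(),r),z);m=(A+B)/2; z=.052+.0384*(m[1]-.278-0)*1
    M.append(m); 
M=np.array(M);print(M[::3]);f=np.polyfit(M[:,1],M[:,0],1);print("x=",f,"yaw",-np.degrees(np.arctan(f[0])))
E
```

```text
plunger [0.4633 0.2048 0.13  ] index [0.6647 0.0746 0.05  ]
[[ 0.5738  0.1821  0.0483]
 [ 0.5746  0.1508  0.0471]
 [ 0.5754  0.1177  0.0458]
 [ 0.5759  0.0829  0.0445]
 [ 0.5771  0.0462  0.0431]
 [ 0.5791 -0.0266  0.0403]]
x= [-0.0241  0.5783] yaw 1.3794218233859163
```

Emit:
carry_out --deltas '[{"dp": [0.72,-0.445,0],"spin": 0.003,"hand": 0},{"dp": [0.72,-0.445,0],"spin": 0.003,"hand": 0},{"dp": [0.72,-0.445,0],"spin": 0.003,"hand": 0},{"dp": [0.72,-0.445,0],"spin": 0.003,"hand": 0},{"dp": [0.72,-0.445,0],"spin": 0.003,"hand": 0},{"dp": [0.72,-0.445,0.2],"spin": 0.003,"hand": 0},{"dp": [0.72,-0.445,0.4],"spin": 0.003,"hand": 0},{"dp": [0.72,-0.445,0.55],"spin": 0.003,"hand": 0},{"dp": [0.72,-0.445,0.63],"spin": 0.003,"hand": 0},{"dp": [0.72,-0.445,0.63],"spin": 0.003,"hand": 0},{"dp": [0.72,-0.445,0.63],"spin": 0.003,"hand": 0}]'

```text
time: 3.8
ee_pos: [0.4544, 0.2039, 0.1433]
eef_rot: [0.699, 0.715, 0.0, 0.0]
ft_force: [0.7, 0.1, 0.4]
width: 0.0003
grip_force: 0.0
```

```bash
python3 - <<'E'
from h import *
import cv2
show((.4532,.2055,.11),1.4)
a=camera("scene")[170:260,330:450];b=camera("side")[250:380,270:400]
o=np.zeros((520,1000,3),np.uint8)
a=cv2.resize(a,None,fx=3,fy=3);b=cv2.resize(b,None,fx=3,fy=3)
o=np.zeros((400,760,3),np.uint8);o[:270,:360]=a;o[:390,365:755]=b
cv2.imwrite("pics/pre.png",o[:,:,::-1])
E
```

```text
t3.80 p [0.4544 0.2039 0.1433] yaw 1.27 w 0.0003 F [0.7 0.1 0.4] g 0.0 q [-0.82  0.11  0.33  1.91 -0.04  1.13 -0.46]
dp [ 0.006 -0.005  0.133] spin -0.001
```

View pics/pre.png

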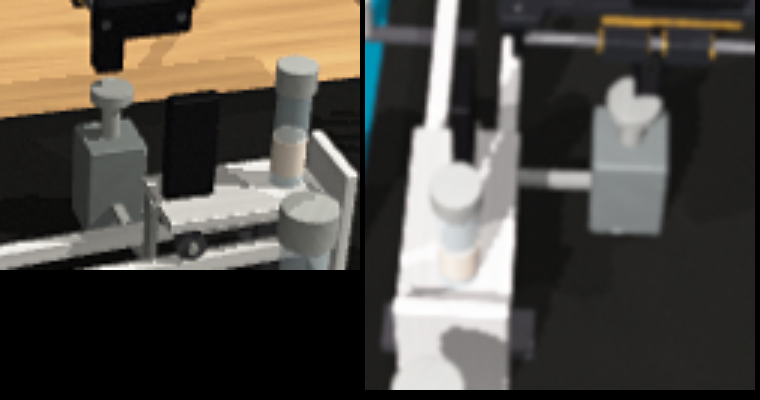

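The fingers are over the outer half of the plunger head, and the handle is clear.

Emit:
carry_out --deltas '[{"dp": [0,0,0.05],"spin": 0,"hand": 0},{"dp": [0,0,0.1],"spin": 0,"hand": 0},{"dp": [0,0,0.135],"spin": 0,"hand": 0}]'

```text
time: 4.2
ee_pos: [0.4552, 0.2041, 0.1094]
eef_rot: [0.699, 0.715, 0.001, 0.0]
ft_force: [-21.3, -9.3, 107.1]
width: 0.0007
grip_force: 53.6
```

Emit:
carry_out --deltas '[{"dp": [0,0,-0.18],"spin": 0,"hand": 40},{"dp": [0,0,-0.36],"spin": 0,"hand": 40}]'

```text
time: 4.4
ee_pos: [0.453, 0.2027, 0.1982]
eef_rot: [0.699, 0.715, -0.002, -0.0]
ft_force: [1.0, 1.1, 0.7]
width: 0.0098
grip_force: 0.0
```

```bash
cat >> h.py <<'E'
O=np.array([.579,-.0276]);ex=np.array([.9997,.0244]);ey=np.array([-.0244,.9997])
def cap(im):
    # tube cap / handle pictures are saved; rail coordinate is worked out from pixels
    pass
def railz(r): return .192+.0384*(r-.345)   # cap top height when tube is at rail y=r
def solve_y(n,px):
    z=.19
    for _ in range(5):
        X=plane(n,px,z);r=(X[:2]-O)@ey;z=railz(r)
    return r,(X[:2]-O)@ex
E
python3 - <<'E'
from h import *
import cv2
show()
s=read_state()["time"];b=camera("side");cv2.imwrite("pics/s1.png",b[:,:,::-1]);print(s)
cv2.imwrite("pics/s1c.png",cv2.resize(b[200:380,240:400],None,fx=3,fy=3)[:,:,::-1])
E
```

```text
t4.40 p [0.453  0.2027 0.1982] yaw 1.23 w 0.0098 F [1.  1.1 0.7] g 0.0 q [-0.83  0.06  0.33  1.84 -0.02  1.25 -0.47]
4.4
```

View pics/s1c.png

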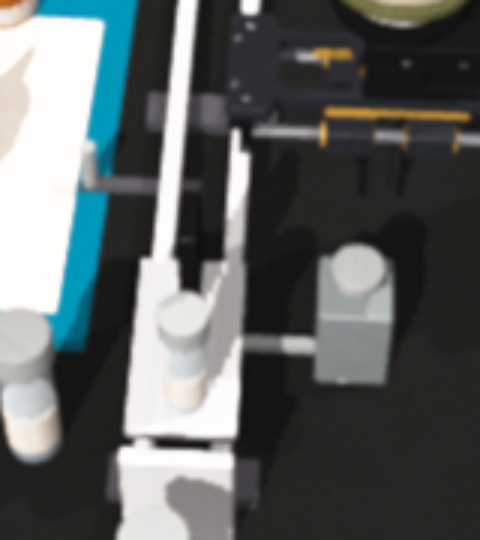

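The trolley is released: the plunger is down and the trolley has started to roll. I'll move the hand ahead of it to wait.

Emit:
carry_out --deltas '[{"dp": [-0.17,0.09,0],"spin": -0.001,"hand": 36},{"dp": [-0.34,0.18,0],"spin": -0.001,"hand": 36},{"dp": [-0.51,0.27,0],"spin": -0.001,"hand": 36},{"dp": [-0.68,0.36,0],"spin": -0.001,"hand": 36},{"dp": [-0.84,0.44,0.06],"spin": -0.001,"hand": 36},{"dp": [-0.932,0.484,0.2],"spin": -0.001,"hand": 36}]'

```text
time: 5.05
ee_pos: [0.5825, -0.0311, 0.1497]
eef_rot: [0.7, 0.715, 0.001, 0.002]
ft_force: [0.0, 0.4, -0.4]
width: 0.036
grip_force: 0.0
```

```bash
python3 - <<'E'
from h import *
import cv2
show()
t0=read_state()["time"];b=camera("side");a=camera("scene")
cv2.imwrite("pics/s2.png",b[:,:,::-1]);cv2.imwrite("pics/a2.png",a[:,:,::-1])
o=np.zeros((480,800,3),np.uint8)
o[:480,:420]=cv2.resize(b[200:360,240:380],None,fx=3,fy=3)
o[:270,425:800]=cv2.resize(a[170:260,320:445],None,fx=3,fy=3)
cv2.imwrite("pics/c2.png",o[:,:,::-1]);print(t0)
E
```

```text
t5.05 p [ 0.5825 -0.0311  0.1497] yaw 1.21 w 0.0360 F [ 0.   0.4 -0.4] g 0.0 q [-0.48  0.31  0.55  1.7  -0.17  1.17  0.13]
5.05
```

View pics/c2.png

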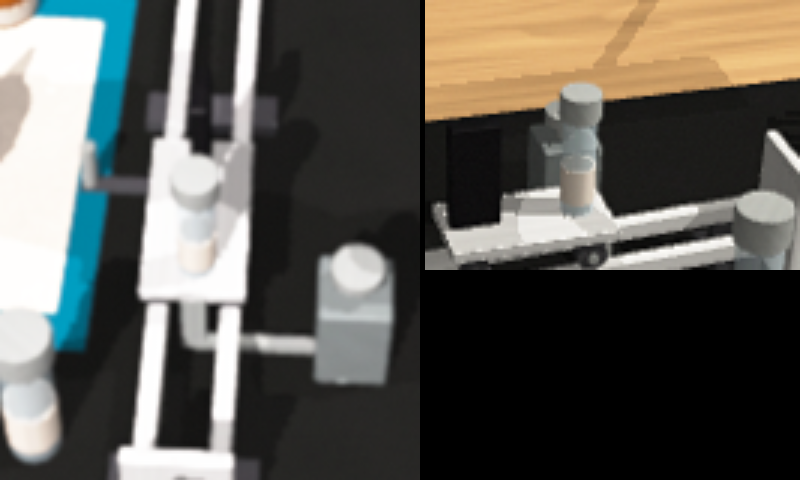

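The tube stands on the rolling trolley. Its cap is at side (305,259) at t=5.05 and scene (372,202) at t=5.10.

```bash
python3 - <<'E'
from h import *
from scipy.optimize import brentq
for n,px,t in[("side",(301,309.5),0),("scene",(429.2,191),0),("side",(300.7,305.5),4.4),("side",(305,259.3),5.05),("scene",(372,201.7),5.10)]:
    r,x=solve_y(n,px);print(n,t,"handle y %.4f lateral %.4f"%(r-.08,x))
# models: drag rate k, released t0 ; fit s at 5.05
for m in(.57,.66,.75,.9):
    k=.72/m;a=.377-.02/m
    s=lambda T:a/k*(T-(1-np.exp(-k*T))/k)
    for s5 in(.155,.165):
        T=brentq(lambda T:s(T)-s5,.1,3);print(m,s5,"t0 %.2f"%(5.05-T),"s(4.4) %.3f"%s(4.4-5.05+T),[(round(t,2),round(.265-s(t-5.05+T),3),round(a/k*(1-np.exp(-k*(t-5.05+T))),3)) for t in(5.15,5.45,5.65,5.85,6.05,6.25)])
E
```

```text
side 0 handle y 0.2635 lateral -0.0050
scene 0 handle y 0.2681 lateral -0.0002
side 4.4 handle y 0.2550 lateral -0.0039
side 5.05 handle y 0.1489 lateral -0.0045
scene 5.1 handle y 0.1329 lateral 0.0060
0.57 0.155 t0 3.86 s(4.4) 0.040 [(5.15, np.float64(0.089), np.float64(0.217)), (5.45, np.float64(0.021), np.float64(0.234)), (5.65, np.float64(-0.027), np.float64(0.242)), (5.85, np.float64(-0.076), np.float64(0.249)), (6.05, np.float64(-0.126), np.float64(0.254)), (6.25, np.float64(-0.178), np.float64(0.257))]
0.57 0.165 t0 3.82 s(4.4) 0.046 [(5.15, np.float64(0.078), np.float64(0.221)), (5.45, np.float64(0.01), np.float64(0.236)), (5.65, np.float64(-0.038), np.float64(0.244)), (5.85, np.float64(-0.088), np.float64(0.25)), (6.05, np.float64(-0.138), np.float64(0.255)), (6.25, np.float64(-0.19), np.float64(0.258))]
0.66 0.155 t0 3.91 s(4.4) 0.035 [(5.15, np.float64(0.087), np.float64(0.236)), (5.45, np.float64(0.013), np.float64(0.259)), (5.65, np.float64(-0.04), np.float64(0.27)), (5.85, np.float64(-0.095), np.float64(0.28)), (6.05, np.float64(-0.152), np.float64(0.287)), (6.25, np.f
[... 898 characters left out ...]
-0.187), np.float64(0.319)), (6.25, np.float64(-0.252), np.float64(0.327))]
0.9 0.155 t0 3.98 s(4.4) 0.028 [(5.15, np.float64(0.084), np.float64(0.269)), (5.45, np.float64(-0.003), np.float64(0.306)), (5.65, np.float64(-0.066), np.float64(0.327)), (5.85, np.float64(-0.133), np.float64(0.344)), (6.05, np.float64(-0.203), np.float64(0.359)), (6.25, np.float64(-0.277), np.float64(0.371))]
0.9 0.165 t0 3.94 s(4.4) 0.033 [(5.15, np.float64(0.073), np.float64(0.274)), (5.45, np.float64(-0.015), np.float64(0.311)), (5.65, np.float64(-0.079), np.float64(0.33)), (5.85, np.float64(-0.147), np.float64(0.347)), (6.05, np.float64(-0.217), np.float64(0.361)), (6.25, np.float64(-0.291), np.float64(0.373))]
```

```bash
cat >> h.py <<'E'
import cv2
def track(save=None):
    "handle rail y now, from the side view, by matching the cap seen at t=5.05 (305,259.3)"
    T=cv2.imread("pics/s2.png")[250:280,293:317]
    s,R,p=state();im=np.ascontiguousarray(camera("side")[:,:,::-1])
    if save: cv2.imwrite(save,im)
    m=cv2.matchTemplate(im[120:300,290:330],T,cv2.TM_CCOEFF_NORMED);_,q,_,(u,v)=cv2.minMaxLoc(m)
    w=m[v-1:v+2,u]; dv=.5*(w[0]-w[2])/(w[0]-2*w[1]+w[2]) if len(w)==3 else 0
    px=(u+290+12,v+dv+120+9.3)
    r,x=solve_y("side",px);tr=(p[:2]-O)
    print("t %.2f score %.2f px %s handle y %.4f | tcp rail x %.4f y %.4f z %.4f w %.4f"%(s["time"],q,np.round(px,1),r-.0785,tr@ex,tr@ey,p[2],s["width"]))
E
python3 -c "
from h import *
track();show()"
```

```text
t 5.15 score 0.95 px [306.  250.2] handle y 0.1279 | tcp rail x -0.0011 y -0.0039 z 0.1436 w 0.0359
t5.20 p [ 0.5785 -0.029   0.1457] yaw 1.21 w 0.0361 F [ 0.1 -0.2  0.3] g 0.0 q [-0.48  0.31  0.54  1.71 -0.17  1.18  0.13]
```

Emit:
carry_out --deltas '[{"dp": [0,0,0.072],"spin": 0,"hand": 36}]'

```text
time: 5.3
ee_pos: [0.5812, -0.0263, 0.1321]
eef_rot: [0.698, 0.716, 0.001, 0.001]
ft_force: [0.3, 0.8, 0.2]
width: 0.0363
grip_force: 0.0
```

```bash
python3 -c "
from h import *
track();show()"
```

```text
t 5.30 score 0.91 px [307.  236.2] handle y 0.0920 | tcp rail x 0.0023 y 0.0013 z 0.1321 w 0.0363
t5.35 p [ 0.5793 -0.0256  0.1284] yaw 1.48 w 0.0359 F [-1.8  1.2 -3.2] g 0.0 q [-0.48  0.33  0.54  1.73 -0.18  1.14  0.14]
```

```bash
python3 -c "
from h import *
track();show()"
```

```text
t 5.35 score 0.90 px [307.  231.6] handle y 0.0799 | tcp rail x 0.0003 y 0.0020 z 0.1284 w 0.0359
t5.40 p [ 0.5789 -0.0254  0.1294] yaw 1.51 w 0.0361 F [-0.3  0.6 -0.5] g 0.0 q [-0.48  0.33  0.54  1.72 -0.18  1.14  0.14]
```

Emit:
carry_out --deltas '[{"dp": [0,0,0],"spin": 0,"hand": 24},{"dp": [-0.02,0,0.001],"spin": 0,"hand": 24},{"dp": [-0.076,0,0.003],"spin": 0,"hand": 22},{"dp": [-0.18,0,0.007],"spin": 0,"hand": 8},{"dp": [-0.294,0,0.0113],"spin": 0,"hand": 8},{"dp": [-0.41,0,0.0157],"spin": 0,"hand": 8}]' --force 20

```text
time: 6.0
ee_pos: [0.5808, -0.1321, 0.1273]
eef_rot: [0.699, 0.715, -0.001, -0.001]
ft_force: [-5.6, -0.6, 3.1]
width: 0.014
grip_force: 20.0
```

Emit:
carry_out --deltas '[{"dp": [-0.096,0,0.0037],"spin": 0,"hand": 8},{"dp": [-0.168,0,0.0065],"spin": 0,"hand": 8},{"dp": [-0.216,0,0.0083],"spin": 0,"hand": 8},{"dp": [-0.244,0,0.0094],"spin": 0,"hand": 8},{"dp": [-0.256,0,0.0098],"spin": 0,"hand": 8},{"dp": [-0.26,0,0.01],"spin": 0,"hand": 8},{"dp": [-0.26,0,0.01],"spin": 0,"hand": 8},{"dp": [-0.26,0,0.01],"spin": 0,"hand": 8},{"dp": [-0.26,0,0.01],"spin": 0,"hand": 8},{"dp": [-0.26,0,0.01],"spin": 0,"hand": 8},{"dp": [-0.26,0,0.01],"spin": 0,"hand": 8},{"dp": [-0.26,0,0.01],"spin": 0,"hand": 8},{"dp": [-0.26,0,0.01],"spin": 0,"hand": 8},{"dp": [-0.26,0,0.01],"spin": 0,"hand": 8},{"dp": [-0.26,0,0.01],"spin": 0,"hand": 8},{"dp": [-0.26,0,0.01],"spin": 0,"hand": 8},{"dp": [-0.26,0,0.01],"spin": 0,"hand": 8},{"dp": [-0.26,0,0.01],"spin": 0,"hand": 8},{"dp": [-0.26,0,0.01],"spin": 0,"hand": 8},{"dp": [-0.26,0,0.01],"spin": 0,"hand": 8}]'

```text
time: 8.0
ee_pos: [0.5824, -0.1965, 0.1248]
eef_rot: [0.699, 0.715, -0.001, -0.001]
ft_force: [-7.0, -1.7, 4.4]
width: 0.0135
grip_force: 20.0
```

```bash
python3 - <<'E'
from h import *
track("pics/s3.png");show()
a=camera("scene");b=cv2.imread("pics/s3.png")[:,:,::-1]
o=np.zeros((480,790,3),np.uint8)
o[:480,:390]=cv2.resize(b[90:250,240:370],None,fx=3,fy=3)
o[:360,395:755]=cv2.resize(a[180:300,120:240],None,fx=3,fy=3)
cv2.imwrite("pics/c3.png",o[:,:,::-1])
E
```

```text
t 8.00 score 0.61 px [313.  166.4] handle y -0.1105 | tcp rail x -0.0007 y -0.1690 z 0.1248 w 0.0135
t8.05 p [ 0.5824 -0.1965  0.1248] yaw 1.30 w 0.0136 F [-8.2 -1.5  4.2] g 20.0 q [-0.21  0.42  0.59  1.64 -0.25  1.16  0.46]
```

View pics/c3.png

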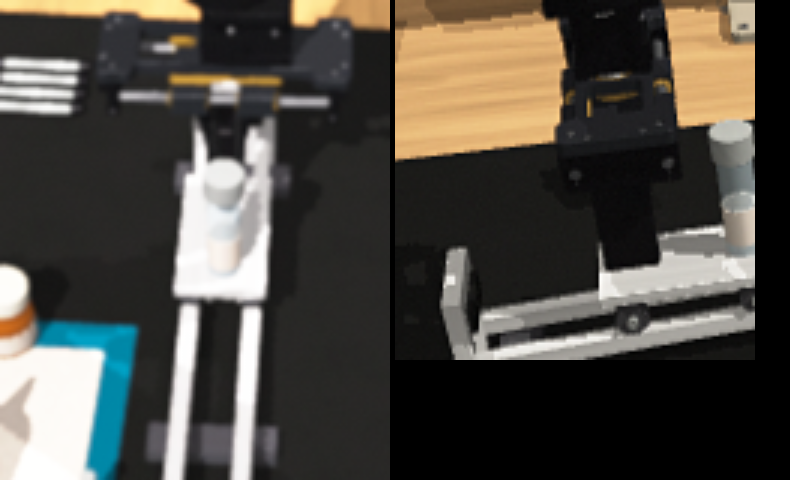

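The tube is standing, with its cap at side (314.7,149.3) and scene (232,223). The trolley is held clear of the end stop.

```bash
python3 -c "
from h import *
for n,p in(('side',(314.7,149)),('scene',(120+(731-395)/3,180+132/3))): r,x=solve_y(n,p);print(n,r-.08,x)"
```

```text
side -0.16976166311976704 -0.005237763833445173
scene -0.17360051460438228 0.0044010690819633385
```

Emit:
carry_out --deltas '[{"dp": [-0.008,0,0.0003],"spin": 0,"hand": 8},{"dp": [-0.02,0,0.0008],"spin": 0,"hand": 8},{"dp": [-0.036,0,0.0014],"spin": 0,"hand": 8},{"dp": [-0.052,0,0.002],"spin": 0,"hand": 8},{"dp": [-0.068,0,0.0026],"spin": 0,"hand": 8},{"dp": [-0.084,0,0.0032],"spin": 0,"hand": 8},{"dp": [-0.1,0,0.0038],"spin": 0,"hand": 8},{"dp": [-0.116,0,0.0045],"spin": 0,"hand": 8},{"dp": [-0.132,0,0.0051],"spin": 0,"hand": 8},{"dp": [-0.148,0,0.0057],"spin": 0,"hand": 8},{"dp": [-0.164,0,0.0063],"spin": 0,"hand": 8},{"dp": [-0.18,0,0.0069],"spin": 0,"hand": 8},{"dp": [-0.196,0,0.0075],"spin": 0,"hand": 8},{"dp": [-0.212,0,0.0081],"spin": 0,"hand": 8},{"dp": [-0.228,0,0.0088],"spin": 0,"hand": 8},{"dp": [-0.244,0,0.0094],"spin": 0,"hand": 8},{"dp": [-0.26,0,0.01],"spin": 0,"hand": 8},{"dp": [-0.272,0,0.0105],"spin": 0,"hand": 8},{"dp": [-0.28,0,0.0108],"spin": 0,"hand": 8},{"dp": [-0.28,0,0.0108],"spin": 0,"hand": 8}]'

```text
time: 10.1
ee_pos: [0.5841, -0.2669, 0.1221]
eef_rot: [0.699, 0.715, -0.001, -0.0]
ft_force: [-6.1, -0.1, 2.4]
width: 0.0141
grip_force: 20.0
```

```bash
python3 - <<'E'
from h import *
show();s,R,p=state();print("tcp rail",(p[:2]-O)@ex,(p[:2]-O)@ey)
cv2.imwrite("pics/s4.png",camera("side")[:,:,::-1])
a=cv2.imread("pics/s3.png");b=cv2.imread("pics/s4.png")
T=a[138:168,303:326]
m=cv2.matchTemplate(b[90:170,295:335],T,cv2.TM_CCOEFF_NORMED);_,q,_,(u,v)=cv2.minMaxLoc(m)
px=(u+295+11.7,v+90+11);print(q,px,solve_y("side",px)[0]-.08)
E
```

```text
t10.10 p [ 0.5841 -0.2669  0.1221] yaw 1.28 w 0.0141 F [-6.1 -0.1  2.4] g 20.0 q [-0.09  0.49  0.6   1.56 -0.29  1.18  0.59]
tcp rail -0.0007359601952226487 -0.23932232590850488
0.8133218884468079 (315.7, 129) -0.24029919015390172
```

Emit:
carry_out --deltas '[{"dp": [-0.008,0,0.0003],"spin": 0,"hand": 8},{"dp": [-0.016,0,0.0006],"spin": 0,"hand": 8},{"dp": [-0.024,0,0.0009],"spin": 0,"hand": 8},{"dp": [-0.032,0,0.0012],"spin": 0,"hand": 8},{"dp": [-0.04,0,0.0015],"spin": 0,"hand": 8},{"dp": [-0.048,0,0.0018],"spin": 0,"hand": 8},{"dp": [-0.056,0,0.0021],"spin": 0,"hand": 8},{"dp": [-0.064,0,0.0025],"spin": 0,"hand": 8},{"dp": [-0.07,0,0.0027],"spin": 0,"hand": 8},{"dp": [-0.074,0,0.0028],"spin": 0,"hand": 8},{"dp": [-0.078,0,0.003],"spin": 0,"hand": 8},{"dp": [-0.082,0,0.0031],"spin": 0,"hand": 8}]'

```text
time: 11.35
ee_pos: [0.5845, -0.283, 0.1215]
eef_rot: [0.698, 0.716, 0.001, -0.003]
ft_force: [-14.1, 15.2, 13.3]
width: 0.0138
grip_force: 20.0
```

Emit:
carry_out --deltas '[{"dp": [-0.003,0,0],"spin": 0,"hand": 8},{"dp": [-0.006,0,0.0001],"spin": 0,"hand": 8}]' --force 20

```text
time: 11.55
ee_pos: [0.5845, -0.2831, 0.1214]
eef_rot: [0.698, 0.716, 0.001, -0.004]
ft_force: [-15.9, 19.6, 16.6]
width: 0.0139
grip_force: 20.0
```

Emit:
carry_out --deltas '[{"dp": [-0.003,0,0],"spin": 0,"hand": 8},{"dp": [-0.006,0,0.0001],"spin": 0,"hand": 8}]'

```text
time: 11.75
ee_pos: [0.5846, -0.2834, 0.1213]
eef_rot: [0.698, 0.717, 0.002, -0.005]
ft_force: [-16.4, 22.3, 18.3]
width: 0.0139
grip_force: 20.0
```

Emit:
carry_out --deltas '[{"dp": [0.005,0,0],"spin": 0,"hand": 8},{"dp": [0.01,0,0],"spin": 0,"hand": 8},{"dp": [0.014,0,0],"spin": 0,"hand": 8}]'

```text
time: 12.05
ee_pos: [0.5845, -0.2833, 0.1214]
eef_rot: [0.698, 0.716, 0.0, -0.003]
ft_force: [-11.3, 7.6, 8.8]
width: 0.0136
grip_force: 20.0
```

```bash
python3 - <<'E'
from h import *
show()
a=camera("scene");b=camera("side")
o=np.zeros((480,790,3),np.uint8)
o[:480,:390]=cv2.resize(b[70:230,240:370],None,fx=3,fy=3)
o[:480,395:775]=cv2.resize(a[200:320,120:215],None,fx=4,fy=4)
cv2.imwrite("pics/c4.png",o[:,:,::-1])
E
```

```text
t12.05 p [ 0.5845 -0.2833  0.1214] yaw 1.42 w 0.0136 F [-11.3   7.6   8.8] g 20.0 q [-0.06  0.51  0.6   1.54 -0.3   1.19  0.62]
```

View pics/c4.png

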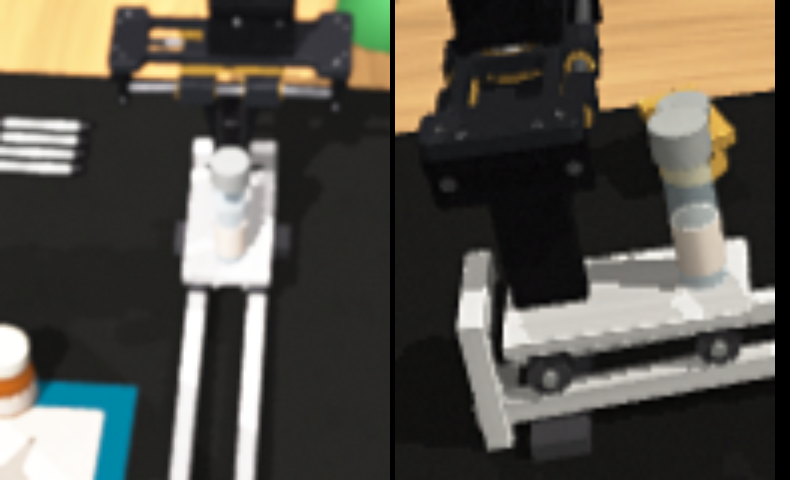

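The trolley sits against the end stop with the tube upright. The contact force held while I backed the command off, which confirms it. Now I'll release it.

Emit:
carry_out --deltas '[{"dp": [0.004,0,0],"spin": 0,"hand": 8},{"dp": [0.006,0,0],"spin": 0,"hand": 8},{"dp": [0.006,0,0],"spin": 0,"hand": 18},{"dp": [0.006,0,0],"spin": 0,"hand": 24},{"dp": [0.006,0,0],"spin": 0,"hand": 32},{"dp": [0.006,0,0],"spin": 0,"hand": 36},{"dp": [0.006,0,0],"spin": 0,"hand": 36},{"dp": [0.006,0,0],"spin": 0,"hand": 36},{"dp": [0.006,0,-0.04],"spin": 0,"hand": 36},{"dp": [0.006,0,-0.12],"spin": 0,"hand": 36},{"dp": [0.006,0,-0.24],"spin": 0,"hand": 36},{"dp": [0.006,0,-0.36],"spin": 0,"hand": 36},{"dp": [0.006,0,-0.48],"spin": 0,"hand": 36},{"dp": [0.006,0,-0.6],"spin": 0,"hand": 36},{"dp": [0.006,0,-0.6],"spin": 0,"hand": 36}]' --force 5

```text
time: 13.65
ee_pos: [0.5877, -0.284, 0.2762]
eef_rot: [0.698, 0.716, 0.001, 0.003]
ft_force: [-0.6, 0.2, 0.6]
width: 0.0359
grip_force: 0.0
```

```bash
python3 - <<'E'
from h import *
show()
b=np.ascontiguousarray(camera("side")[:,:,::-1]);a0=cv2.imread("pics/c4.png")
T=cv2.resize(a0[140:270,200:260],None,fx=1/3,fy=1/3)
m=cv2.matchTemplate(b[80:180,290:335],T,cv2.TM_CCOEFF_NORMED);_,q,_,l=cv2.minMaxLoc(m);print("tube+deck match",q,l,"expected",(240+200/3-290,70+140/3-80))
# other objects unchanged vs. first pictures
a=cv2.imread("pics/side0.png")
for n,(x,y,w,h) in dict(jar=(228,175,28,36),blower=(205,215,38,52),holder=(386,150,38,34),tubeA=(233,300,30,58),tubeB=(276,366,30,55)).items():
    print(n,np.abs(a[y:y+h,x:x+w].astype(int)-b[y:y+h,x:x+w]).mean().round(1))
E
```

```text
t13.65 p [ 0.5877 -0.284   0.2762] yaw 1.40 w 0.0359 F [-0.6  0.2  0.6] g 0.0 q [-0.08  0.41  0.64  1.33 -0.25  1.47  0.57]
tube+deck match 0.8326560854911804 (17, 36) expected (16.666666666666686, 36.66666666666666)
jar 5.7
blower 0.8
holder 0.6
tubeA 0.7
tubeB 0.6
```

```bash
python3 - <<'E'
from h import *
for n,bx in(("side",(228,175,28,36)),("scene",(242,305,32,44))):
    x,y,w,h=bx;a=cv2.imread(f"pics/{n}0.png");b=np.ascontiguousarray(camera(n)[:,:,::-1])
    m=cv2.matchTemplate(b[y-10:y+h+10,x-10:x+w+10],a[y:y+h,x:x+w],cv2.TM_CCOEFF_NORMED);print(n,cv2.minMaxLoc(m)[1::2],"expect (10,10)")
    d=cv2.absdiff(a,b).max(2)[y:y+h,x:x+w];print(np.round(d.mean(0)).astype(int).tolist())
T=cv2.resize(cv2.imread("pics/c4.png")[90:290,640:730],None,fx=.25,fy=.25)
m=cv2.matchTemplate(b[210:290,165:225],T,cv2.TM_CCOEFF_NORMED);print("tube scene",cv2.minMaxLoc(m)[1::2],"expect",(120+(640-395)/4-165,200+90/4-210))
E
```

```text
side (0.9964403510093689, (10, 10)) expect (10,10)
[6, 6, 9, 8, 5, 4, 4, 4, 4, 4, 4, 4, 5, 5, 5, 6, 7, 8, 9, 10, 14, 13, 11, 10, 10, 10, 10, 10]
scene (0.994363009929657, (10, 10)) expect (10,10)
[3, 3, 3, 9, 8, 8, 10, 10, 9, 9, 9, 9, 10, 10, 10, 9, 9, 9, 9, 9, 9, 9, 9, 8, 8, 11, 14, 16, 19, 19, 20, 22]
tube scene (0.9608743786811829, (16, 12)) expect (16.25, 12.5)
```

The jar hasn't moved (only the shading differs), and the tube is standing, so I'm handing in.

```bash
python3 -c "
from bench import *
print(close_job())"
```

```text
the job is handed in; nothing more can be done
None
```

The job is handed in: I caught the rolling trolley after the index pin, held it for over a second, eased it against the end stop and let go with the tube still standing and the bystanders I checked (blower, jar, holder) unmoved. The one rough moment was the plunger press, which read 107 N at the wrist against the 120 N limit; the hand-in returned no verdict.

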